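# Nest and seal a set of measuring cups on the pack sealer

## Task

Clear the finished bottles (one or two) off the pack sealer's plate and stand them upright in the grey out tray. Then nest all the loose steel cups upright inside one another in size order on the ring mark in the middle of the plate, press the treadle right down to its stop and hold it there about a second so that the hood closes over them, and let it come back up. Finally move the nested set to the out tray too, standing upright beside the bottles, and leave the tape roll, the amber jar and the phone where they are.

Things in the scene. Friction and masses are not known exactly. Their poses are not given: they have to be found in the camera images.
- cup1: largest plain straight-sided stainless steel cup, 70 mm outside diameter, 72 mm tall, wall 2.5 mm, floor 6 mm thick, no handle, standing upright and open at the top at the start; origin at the centre of its underside, z up. One of the four cups may be absent
- cup2: second largest plain straight-sided stainless steel cup, 57 mm outside diameter, 72 mm tall, wall 2.5 mm, floor 6 mm thick, no handle, standing upright and open at the top at the start; origin at the centre of its underside, z up. One of the four cups may be absent
- cup3: third largest plain straight-sided stainless steel cup, 44 mm outside diameter, 72 mm tall, wall 2.5 mm, floor 6 mm thick, no handle, standing upright and open at the top at the start; origin at the centre of its underside, z up. One of the four cups may be absent
- cup4: smallest plain straight-sided stainless steel cup, 31 mm outside diameter, 72 mm tall, wall 2.5 mm, floor 6 mm thick, no handle, standing upright and open at the top at the start; origin at the centre of its underside, z up. One of the four cups may be absent
- bottle1: white plastic medicine bottle (sealed) standing on the sealer's plate at the start, body 52 mm in diameter and 72 mm tall, then a cap 39 mm in diameter up to 98 mm; origin at the centre of its underside, z up. One of the two bottles may be absent
- bottle2: white plastic medicine bottle (sealed) standing on the sealer's plate at the start, body 52 mm in diameter and 72 mm tall, then a cap 39 mm in diameter up to 98 mm; origin at the centre of its underside, z up. One of the two bottles may be absent
- sealer: white bench-top pack sealer, fixed: a base 190 mm (its x) by 250 mm (its y, from -95 to +155) and 26 mm high; origin on the table under the centre of its steel plate; its -x side is the front, where the treadle is. On its +y side stands a 125 mm high pillar (y from 123 to 153) with the flat hood, which at rest stands up above the pillar, leaning outward, to 330 mm above the table
- plate (a point): centre of the top face of the sealer's square steel plate (170 by 170 mm, 30 mm above the table), marked by a thin grey ring 88 mm in diameter; axes as the sealer's
- treadle (a joint): the sealer's spring treadle, rad: 0 at rest (sloping up toward the front by 0.35 rad), 0.35 pressed down to its stop (level). It takes about 8 N to start and 15 to 18 N at the stop and returns by itself. It is linked to the hood, which swings down over the plate as the treadle goes down and is level 115 mm above the plate at the stop
- treadle_pad (a point): centre of the top of the black rubber pad (55 by 80 mm) near the treadle's free end, the place to press; it goes down about 36 mm to the stop. It is 105 mm from the hinge
- treadle_hinge (a point): the treadle's hinge, on its back edge by the sealer's base, 24 mm above the table; the hinge line is along the sealer's y
- tray: grey open out tray, fixed, 260 mm (its x) by 200 mm (its y), walls 30 mm high and 5 mm thick; origin at the centre of its underside
- tray_in (a point): centre of the out tray's inner floor, 5 mm above the table; axes as the tray's
- tape: bystander: roll of paper tape lying flat, 64 mm in diameter, 30 mm high
- jar: bystander: squat amber glass jar with a white lid, 58 mm in diameter, 61 mm high
- phone: bystander: black phone, 150 by 74 by 9 mm

How it is judged:
On the way, in this order (a step that is already met when the one before it is completed fails the run):
1. the bottles are off the sealer and all the cups stand nested in size order on the middle of its plate (angle between each of cup1, cup2, cup3, cup4's own z axis and vertical below 0.1 rad and z of cup2 in the frame of cup1 between 0.003 and 0.024 m and horizontal distance between each of cup2, cup3, cup4 and cup1 below 0.02 m and z of cup3 in the frame of cup1 between 0.003 and 0.024 m and z of cup3 in the frame of cup2 between 0.003 and 0.024 m and horizontal distance between each of cup3, cup4 and cup2 below 0.02 m and z of cup4 in the frame of cup1 between 0.003 and 0.024 m and z of cup4 in the frame of cup2 between 0.003 and 0.024 m and z of cup4 in the frame of cup3 between 0.003 and 0.024 m and horizontal distance between cup4 and cup3 below 0.02 m and horizontal distance between each of cup1, cup2, cup3, cup4 and plate below 0.03 m and z of cup1 in the frame of plate between -0.004 and 0.026 m and z of cup2 in the frame of plate between -0.004 and 0.026 m and z of cup3 in the frame of plate between -0.004 and 0.026 m and z of cup4 in the frame of plate between -0.004 and 0.026 m and horizontal distance between each of bottle1, bottle2 and plate above 0.12 m), for 0.2 s.
2. the treadle is held down at its stop with the nested cups on the plate (all of step 1 and value of joint treadle above 0.32 rad), for 0.5 s.
At the end, for the whole second after the job is handed in: Every bottle and the nested set of cups stand upright (within 0.1 rad) on the floor of the out tray, at rest; each cup's underside is 3 to 24 mm above that of every larger cup and within 20 mm of it sideways; the treadle is back up (below 0.06 rad) (angle between each of cup1, cup2, cup3, cup4, bottle1, bottle2's own z axis and vertical below 0.1 rad and z of cup2 in the frame of cup1 between 0.003 and 0.024 m and horizontal distance between each of cup2, cup3, cup4 and cup1 below 0.02 m and z of cup3 in the frame of cup1 between 0.003 and 0.024 m and z of cup3 in the frame of cup2 between 0.003 and 0.024 m and horizontal distance between each of cup3, cup4 and cup2 below 0.02 m and z of cup4 in the frame of cup1 between 0.003 and 0.024 m and z of cup4 in the frame of cup2 between 0.003 and 0.024 m and z of cup4 in the frame of cup3 between 0.003 and 0.024 m and horizontal distance between cup4 and cup3 below 0.02 m and x of cup1 in the frame of tray_in between -0.115 and 0.115 m and y of cup1 in the frame of tray_in between -0.085 and 0.085 m and z of cup1 in the frame of tray_in between -0.004 and 0.026 m and linear speed of each of cup1, cup2, cup3, cup4, bottle1, bottle2 below 0.03 m/s and x of cup2 in the frame of tray_in between -0.115 and 0.115 m and y of cup2 in the frame of tray_in between -0.085 and 0.085 m and z of cup2 in the frame of tray_in between -0.004 and 0.026 m and x of cup3 in the frame of tray_in between -0.115 and 0.115 m and y of cup3 in the frame of tray_in between -0.085 and 0.085 m and z of cup3 in the frame of tray_in between -0.004 and 0.026 m and x of cup4 in the frame of tray_in between -0.115 and 0.115 m and y of cup4 in the frame of tray_in between -0.085 and 0.085 m and z of cup4 in the frame of tray_in between -0.004 and 0.026 m and x of bottle1 in the frame of tray_in between -0.115 and 0.115 m and y of bottle1 in the frame of tray_in between -0.085 and 0.085 m and z of bottle1 in the frame of tray_in between -0.004 and 0.006 m and x of bottle2 in the frame of tray_in between -0.115 and 0.115 m and y of bottle2 in the frame of tray_in between -0.085 and 0.085 m and z of bottle2 in the frame of tray_in between -0.004 and 0.006 m and value of joint treadle below 0.06 rad); the robot touches nothing.
It fails at once if a bystander is shoved more than 5 cm or knocked over (distance of any of tape, jar, phone from where it was at the start of the episode above 0.05 m or angle between any of tape, jar, phone's own z axis and vertical above 0.5 rad).
Of cup1, cup2, cup3, cup4 only 3 to 4 are there at a start; the rules pass over those that are not, and their reading is None.
Of bottle1, bottle2 only 1 to 2 are there at a start; the rules pass over those that are not, and their reading is None.
At some moment in a run one of cup1, cup2, cup3 may be knocked a few centimetres aside while the robot is not near it.
It also fails if it takes over 210 s, if anything falls off the work surface, if the arm or the gripper's body presses on something with over 40 N, if the wrist force passes 120 N, or if a joint passes its speed limit or range.

## Robot

A 7-joint arm with a two-finger parallel gripper is mounted at the origin on the work surface. World frame = base frame: x ahead of the robot, y to its left, z up, the work surface at z = 0. Lengths are in m, angles in rad, forces in N, time in s.
With the tool pointing down it reaches from about 0.425 to 0.925 m from the base axis. Payload 6.8 kg.
Tool frame: the origin (TCP) lies at the very end of the fingers, on their centre line; the grasp point (between the pads) lies ctrl.tcp_to_grasp behind it (ctrl.tcp_to_grasp is the distance from the TCP to the grasp point, in m); z points along the fingers, y is the line along which they close (so a half turn about z gives the same grasp; the last joint's range is limited). The gripper opens to 88 mm and grips with 3 to 60 N. Pads are 20 mm wide; open, the fingers measure 115 mm over their backs; the gripper's body (75 mm by 178 mm) begins 61 mm behind the grasp point.
Start: joints at [1.185, 0.477, 0.022, 1.555, -0.011, 1.109, -0.083], TCP at [0.185, -0.649, 0.223] pointing down, gripper open.
Joint ranges: [-2.96, 2.96], [-0.34, 2.1], [-1.41, 1.46], [0.24, 2.44], [-1.37, 4.51], [0.17, 1.92], [-2.96, 2.96]. Speed limits (rad/s): [2.39, 2.39, 3.14, 3.14, 3.14, 3.14, 3.14].

## Interface

Orientations are given as a unit quaternion [x, y, z, w].
In Python, from bench import ctrl gives the robot as it stands.
- The arm moves only by the tool arm_command, never from a script. Its argument "commands" is a list that holds one entry, the list of rows, each a list of 7 numbers: the shift along the tool's x, y, z as a fraction of full scale, then the turn, a rotation vector about the tool's x, y, z as a fraction of full scale, then the opening, from 0 (shut) to 1 (fully open). In form: [[[x, y, z, ax, ay, az, jaw], ...]]. A call has 1 to 20 rows; each row shifts and turns the commanded pose from where the row before left it, along the tool's axes as they then stand; what a row does not reach is not made up. Full scale, the value 1, is 0.03 m for a shift and pi/2 rad for a turn. A row lasts 1/10 s, in which the tool goes at most 50 mm and 8.59 degrees, less where a joint would pass 70% of its speed; a pose out of reach is approached as far as the arm can. A call with a number of a shift or a turn outside -1 to 1 is refused whole. A call with a gripper value outside its range is refused whole. The fingers move at their own pace and stop on an object; "squeeze" is the grip in N (left out, the last holds). Time passes only in rows, so rows that do not move let the fingers close. It gives the time, the measured TCP pose, the force, the opening and the grip force at its end, in the units of the state.
- ctrl.sense(): the state, without advancing time (a new reading comes with each control period).
- ctrl.read_camera(name): name is "scene" or "side" or "wrist"; returns (picture, depth): 384x512x3 uint8, red, green, blue; 384x512 float32, m along the optical axis (not along the pixel's ray), 0 where there is no reading.
- ctrl.camera_params(name): a dict with "mtx" (3x3 intrinsics, pixels), "R" (3x3) and "t" (3): a world point X has camera coordinates R X + t. Camera axes: x right, y down, z forward; pixel columns grow to the right and rows downward; lengths in m; the calibration is good to about 2 mm. A picture is of the moment at which its call begins: read the wrist's pose just before it. camera_params takes no time and is no camera call; for the wrist camera it gives the pose at the moment of the call.
- ctrl.sign_off(): hands the job in; it is judged then, once.
Trained networks look in the newest picture that a camera, given by its name, has taken for a name from the list of things; names that differ only in an ending like _2 or _b are one class to them, and where a whole thing is asked for, a point or a joint stands for the part that bears it (a point fixed in the world has none). Each returns a list of dicts, best first, with "score" (0 to 1); they miss things now and then, are a little off and sometimes report something else, mostly with a low value. They report only what shows in the picture. A call takes as long as a camera call.
- ctrl.search_frame(camera, thing): "centre" ([x, y, z] in m, in world coordinates, good to about 4 mm: the middle of the surface that is visible of it).
- ctrl.cut_out(camera, thing): "region" (384x512 bool, what is visible of it).
- ctrl.mark_of(camera, thing): "centre" ([x, y, z] in m, in world coordinates, good to about 4 mm: a listed point, or the origin of a listed thing).
The state is a dict: "time_s": time; "joint_positions": joint angles; "qd": joint speeds; "tau": joint torques, N m; "eef_pos": TCP position; "eef_rot": TCP orientation; "ft_force": force on the tool from outside, world axes, zero at the start; "wrist_torque": the same for the moment, N m; "width": finger opening in m; "finger_force": force on a finger pad.
Only numpy, scipy, OpenCV 4.12 (cv2) and the standard library are available. Lean on these libraries where they do the work, as an engineer would, in place of code of your own. Each camera call takes 0.05 s, during which the arm holds its last target. There are 200 camera calls.

## Working session

There is one attempt and no reset: what is moved stays moved. The work goes in short steps, Python scripts to look and compute and a tool call to move; the robot and the scene stay as the last step left them, time stands still between calls to the robot, and variables do not carry over. Pictures are saved under pics/ and viewed, at most 14 in all, crops included, and the job is handed in when it is done.

Besides the shell and the picture viewer there is one more tool, called after ">>>" by a JSON object that holds its "fn" and its "kwargs". arm_command: Moves the arm, as the interface text tells. Its arguments: {"type":"object","properties":{"commands":{"type":"array","items":{"type":"array","items":{"type":"array","items":{"type":"number"}}}},"squeeze":{"type":"number"}},"required":["commands"]}

```bash
mkdir -p pics
cat > h.py <<'E'
from bench import ctrl
import numpy as np, cv2
def snap(n,f):
    im,d=ctrl.read_camera(n); cv2.imwrite('pics/'+f,im[:,:,::-1]); return im,d
E
python3 - <<'E'
from h import *
s=ctrl.sense(); print(s, ctrl.tcp_to_grasp)
a=[snap(n,n+'0.png')[0] for n in('scene','side')]
for c in('scene','side'):
  print(c)
  for t in 'cup1 cup2 cup3 cup4 bottle1 bottle2 sealer plate treadle_pad treadle_hinge tray tray_in tape jar phone'.split():
    print(t,[(round(r['score'],2),np.round(r['centre'],3).tolist()) for r in ctrl.mark_of(c,t)][:3])
E
```

```text
{'time_s': 0.0, 'joint_positions': array([ 1.18490049,  0.47780158,  0.02235544,  1.55644739, -0.01150989,
        1.10929195, -0.08308507]), 'qd': array([-0.00101863,  0.00084191,  0.00014154, -0.00104066,  0.0001409 ,
       -0.00046637, -0.00037097]), 'tau': array([-4.83274889e-04, -5.82848382e+01,  1.53443299e+00, -2.72603953e+01,
       -5.44006575e-02,  1.68991130e-02,  1.38240857e-04]), 'eef_pos': array([ 0.18492243, -0.64854766,  0.22168275]), 'eef_rot': array([ 9.90367512e-01,  1.38460694e-01, -1.91855096e-04, -8.89509325e-04]), 'ft_force': array([-0.54242966,  0.32995684, -0.0990656 ]), 'wrist_torque': array([-0.03429012, -0.0107353 ,  0.02062665]), 'finger_force': 0.0, 'width': 0.08787611225060515} 0.0187
scene
cup1 [(0.9, [0.46, -0.13, -0.001]), (0.73, [0.682, -0.02, 0.002]), (0.69, [0.448, -0.011, 0.003])]
cup2 [(0.9, [0.46, -0.13, -0.001]), (0.73, [0.682, -0.02, 0.002]), (0.69, [0.448, -0.011, 0.003])]
cup3 [(0.9, [0.46, -0.13, -0.001]), (0.73, [0.682, -0.02, 0.002]), (0.69, [0.448, -0.011, 0.003])]
cup4 [(0.9, [0.46, -0.13, -0.001]), (0.73, [0.682, -0.02, 0.002]), (0.6
[... 997 characters left out ...]
cup4 [(0.76, [0.462, -0.128, -0.001]), (0.67, [0.569, -0.012, 0.002]), (0.63, [0.448, -0.014, -0.005])]
bottle1 [(0.78, [0.625, 0.202, 0.031]), (0.77, [0.65, 0.277, 0.03]), (0.55, [0.45, -0.015, -0.003])]
bottle2 [(0.78, [0.625, 0.202, 0.031]), (0.77, [0.65, 0.277, 0.03]), (0.55, [0.45, -0.015, -0.003])]
sealer []
plate []
treadle_pad [(0.64, [0.434, 0.263, 0.071]), (0.27, [0.683, -0.02, 0.007])]
treadle_hinge [(0.73, [0.526, 0.253, 0.02])]
tray [(0.6, [0.478, -0.338, 0.004])]
tray_in [(0.64, [0.682, -0.021, 0.004]), (0.63, [0.477, -0.338, 0.003])]
tape [(0.83, [0.697, -0.135, 0.003])]
jar [(0.93, [0.562, -0.141, -0.004]), (0.63, [0.567, -0.011, -0.0])]
phone [(0.85, [0.357, 0.407, -0.001])]
```

View pics/scene0.png

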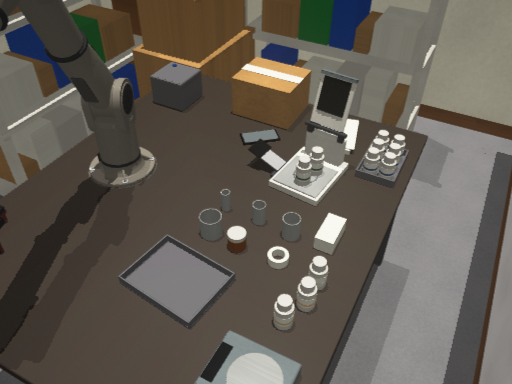

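View pics/side0.png

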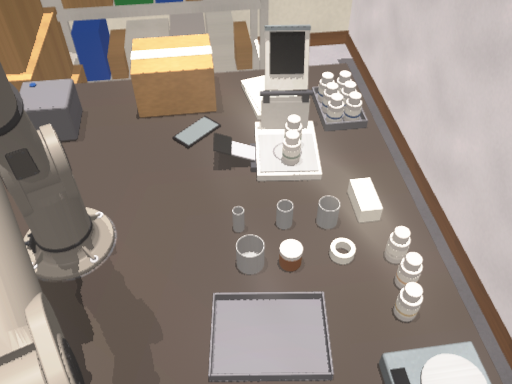

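The scene shows four cups (scene view: cup4 (226,200), cup3 (259,212), cup2 (291,227), cup1 (211,224)). There are two bottles on the plate at (304,168) and (317,158), the tray at (177,278) and the jar at (237,239). The tape is at (278,257) and the phone at (260,137). The network results match this. Next I'll refine with depth and turn the tool so the fingers close along world x.

```bash
cat >> h.py <<'E'
from scipy.optimize import least_squares
def cloud(n):
    d=ctrl.read_camera(n)[1]; p=ctrl.camera_params(n); v,u=np.nonzero(d>0); z=d[v,u]
    K=p['mtx']; c=np.stack([(u-K[0,2])*z/K[0,0],(v-K[1,2])*z/K[1,1],z],1)
    return (c-p['t'])@p['R']
def both(cams=('scene','side')): return [cloud(n) for n in cams]
def band(P,xy,r,z0,z1):
    return P[(np.hypot(P[:,0]-xy[0],P[:,1]-xy[1])<r)&(P[:,2]>z0)&(P[:,2]<z1)]
def circ(P,xy,R,z0,z1,m=.012):
    # solid-side fit of circle with given radius
    Q=band(P,xy,R+m,z0,z1)[:,:2]
    f=least_squares(lambda q:np.hypot(*(Q-q[:2]).T)-q[2],[*xy,R],loss='soft_l1',f_scale=.001)
    return np.round(f.x,4).tolist(),len(Q)
E
python3 - <<'E'
from h import *
C=both()
for nm,P in zip('ab',C):
  for k,(xy,R) in dict(c1=((.461,-.129),.035),c2=((.682,-.02),.0285),c3=((.569,-.012),.022),c4=((.448,-.012),.0155)).items():
    print(nm,k,circ(P,xy,R,.015,.069),band(P,xy,R+.01,.03,.2)[:,2].max().round(4))
  for k,xy in dict(b1=(.626,.202),b2=(.647,.277)).items(): print(nm,k,circ(P,xy,.026,.045,.095),'cap',circ(P,xy,.0195,.106,.124))
  Q=P[(abs(P[:,0]-.476)<.17)&(abs(P[:,1]+.338)<.15)&(P[:,2]>.024)&(P[:,2]<.034)]
  print('tray',cv2.minAreaRect(Q[:,:2].astype('f4')*1000))
  Q=P[(abs(P[:,0]-.626)<.12)&(abs(P[:,1]-.24)<.12)&(P[:,2]>.0285)&(P[:,2]<.036)]
  print('plate',cv2.minAreaRect(Q[:,:2].astype('f4')*1000))
E
```

```text
a c1 ([0.4643, -0.1312, 0.0336], 503) 0.0764
a c2 ([0.688, -0.0222, 0.0271], 375) 0.076
a c3 ([0.5718, -0.0137, 0.0208], 229) 0.0764
a c4 ([0.4485, -0.0131, 0.0145], 149) 0.075
a b1 ([0.6297, 0.2037, 0.0254], 174) cap ([0.6295, 0.2038, 0.0181], 47)
a b2 ([0.6481, 0.2741, 0.0251], 138) cap ([0.6476, 0.2736, 0.0181], 48)
tray ((480.2248840332031, -338.1093444824219), (204.24246215820312, 264.8970031738281), 82.6868896484375)
plate ((614.7767333984375, 256.5367126464844), (222.8812713623047, 217.26406860351562), 84.73084259033203)
b c1 ([0.4621, -0.1296, 0.0336], 675) 0.0768
b c2 ([0.6855, -0.0202, 0.0272], 485) 0.0783
b c3 ([0.5693, -0.0116, 0.0207], 335) 0.0784
b c4 ([0.4464, -0.0115, 0.0143], 199) 0.0769
b b1 ([0.6275, 0.2065, 0.0257], 235) cap ([0.628, 0.2064, 0.0197], 75)
b b2 ([0.6461, 0.2769, 0.0262], 38) cap ([0.6453, 0.2747, 0.018], 69)
tray ((478.33331298828125, -336.63201904296875), (202.971435546875, 260.2370910644531), 82.64414978027344)
plate ((613.395263671875, 257.1772766113281), (226.5559539794922, 210.93045043945312), 83.96595764160156)
```

>>> {"fn": "arm_command", "kwargs": {"commands": [[[0,0,-1,0,0,-0.0823,1],[0,0,-1,0,0,-0.0823,1],[0,0,0,0,0,-0.0823,1],[0,0,0,0,0,-0.0823,1],[0,0,0,0,0,-0.0823,1],[0,0,0,0,0,-0.0823,1],[0,0,0,0,0,-0.0823,1],[0,0,0,0,0,-0.0823,1],[0,0,0,0,0,-0.0823,1],[0,0,0,0,0,-0.0823,1],[0,0,0,0,0,0,1]]]}}

```text
time_s: 2.8
eef_pos: [0.1849, -0.6491, 0.2826]
eef_rot: [0.707, 0.707, 0.0, -0.0]
ft_force: [-0.2, 0.9, 0.3]
width: 0.0877
finger_force: 0.0
```

>>> {"fn": "arm_command", "kwargs": {"commands": [[[0.95,0.493,0,0,0,0,1],[0.95,0.493,0,0,0,0,1],[0.95,0.493,0,0,0,0,1],[0.95,0.493,0,0,0,0,1],[0.95,0.493,0,0,0,0,1],[0.95,0.493,0,0,0,0,1],[0.95,0.493,0,0,0,0,1],[0.95,0.493,0,0,0,0,1],[0.95,0.493,0,0,0,0,1],[0.95,0.493,0,0,0,0,1],[0.95,0.493,0,0,0,0,1],[0.95,0.493,0,0,0,0,1],[0.95,0.493,0,0,0,0,1],[0.95,0.493,0,0,0,0,1],[0.95,0.493,0,0,0,0,1],[0.95,0.493,0,0,0,0,1],[0.95,0.493,0,0,0,0,1],[0.95,0.493,0,0,0,0,1],[0.95,0.493,0,0,0,0,1],[0.95,0.493,0,0,0,0,1]]]}}

```text
time_s: 4.8
eef_pos: [0.4816, -0.0781, 0.2829]
eef_rot: [0.709, 0.705, 0.0, 0.0]
ft_force: [0.8, -0.0, -0.4]
width: 0.088
finger_force: 0.0
```

>>> {"fn": "arm_command", "kwargs": {"commands": [[[0.95,0.493,0,0,0,0,1],[0.95,0.493,0,0,0,0,1],[0.95,0.493,0,0,0,0,1],[0.95,0.493,0,0,0,0,1],[0.95,0.493,0,0,0,0,1],[0.95,0.493,0,0,0,0,1],[0.95,0.493,0,0,0,0,1],[0.95,0.493,0,0,0,0,1],[0.95,0.493,0,0,0,0,1],[0.95,0.493,0,0,0,0,1],[0,0,1,0,0,0,1],[0,0,1,0,0,0,1],[0,0,0,0,0,0,1],[0,0,0,0,0,0,1],[0,0,0,0,0,0,1]]]}}

```text
time_s: 6.3
eef_pos: [0.6299, 0.2061, 0.2246]
eef_rot: [0.708, 0.706, 0.001, 0.001]
ft_force: [-0.1, -0.3, 0.2]
width: 0.0878
finger_force: 0.0
```

>>> {"fn": "arm_command", "kwargs": {"commands": [[[0,0,0.8,0,0,0,1],[0,0,0.8,0,0,0,1],[0,0,0.8,0,0,0,1],[0,0,0.8,0,0,0,1],[0,0,0.8,0,0,0,1],[0,0,0.8,0,0,0,1],[0,0,0.65,0,0,0,1],[0,0,0,0,0,0,1],[0,0,0,0,0,0,0.3],[0,0,0,0,0,0,0.3],[0,0,0,0,0,0,0.3],[0,0,0,0,0,0,0.3],[0,0,0,0,0,0,0.3],[0,0,0,0,0,0,0.3],[0,0,0,0,0,0,0.3],[0,0,0,0,0,0,0.3]]], "squeeze": 20}}

```text
time_s: 7.9
eef_pos: [0.629, 0.2059, 0.0597]
eef_rot: [0.707, 0.707, 0.0, 0.0]
ft_force: [-2.6, -1.1, 5.5]
width: 0.0516
finger_force: 20.0
```

>>> {"fn": "arm_command", "kwargs": {"commands": [[[0,0,-0.5,0,0,0,0.3],[0,0,-0.9,0,0,0,0.3],[0,0,-0.9,0,0,0,0.3],[0,0,-0.9,0,0,0,0.3],[0,0,-0.8,0,0,0,0.3],[-0.828,-0.126,0,0,0,0,0.3],[-0.828,-0.126,0,0,0,0,0.3],[-0.828,-0.126,0,0,0,0,0.3],[-0.828,-0.126,0,0,0,0,0.3],[-0.828,-0.126,0,0,0,0,0.3],[-0.828,-0.126,0,0,0,0,0.3],[-0.828,-0.126,0,0,0,0,0.3],[-0.828,-0.126,0,0,0,0,0.3],[-0.828,-0.126,0,0,0,0,0.3],[-0.828,-0.126,0,0,0,0,0.3],[-0.828,-0.126,0,0,0,0,0.3],[-0.828,-0.126,0,0,0,0,0.3]]]}}

```text
time_s: 9.6
eef_pos: [0.5835, -0.0934, 0.1799]
eef_rot: [0.707, 0.707, 0.0, 0.0]
ft_force: [0.5, 0.2, -1.0]
width: 0.0516
finger_force: 20.0
```

>>> {"fn": "arm_command", "kwargs": {"commands": [[[-0.828,-0.126,0,0,0,0,0.3],[-0.828,-0.126,0,0,0,0,0.3],[-0.828,-0.126,0,0,0,0,0.3],[-0.828,-0.126,0,0,0,0,0.3],[-0.828,-0.126,0,0,0,0,0.3],[-0.828,-0.126,0,0,0,0,0.3],[-0.828,-0.126,0,0,0,0,0.3],[-0.828,-0.126,0,0,0,0,0.3],[-0.828,-0.126,0,0,0,0,0.3],[-0.828,-0.126,0,0,0,0,0.3],[-0.828,-0.126,0,0,0,0,0.3],[-0.828,-0.126,0,0,0,0,0.3],[0,0,0,0,0,0,0.3],[0,0,0,0,0,0,0.3]]]}}

```text
time_s: 11.0
eef_pos: [0.538, -0.3905, 0.1794]
eef_rot: [0.708, 0.707, 0.0, -0.0]
ft_force: [-0.5, 1.2, -1.3]
width: 0.0517
finger_force: 20.0
```

>>> {"fn": "arm_command", "kwargs": {"commands": [[[0,0,0.9,0,0,0,0.3],[0,0,0.9,0,0,0,0.3],[0,0,0.9,0,0,0,0.3],[0,0,0.9,0,0,0,0.3],[0,0,0.6,0,0,0,0.3],[0,0,0.3,0,0,0,0.3],[0,0,0.2,0,0,0,0.3],[0,0,0.1,0,0,0,0.3],[0,0,0,0,0,0,0.3],[0,0,0,0,0,0,0.3]]]}}

```text
time_s: 12.0
eef_pos: [0.5387, -0.3907, 0.0361]
eef_rot: [0.707, 0.707, 0.0, 0.001]
ft_force: [-0.3, 0.1, -1.1]
width: 0.0514
finger_force: 20.0
```

>>> {"fn": "arm_command", "kwargs": {"commands": [[[0,0,0.07,0,0,0,0.3],[0,0,0,0,0,0,0.3],[0,0,0,0,0,0,0.75],[0,0,0,0,0,0,0.75],[0,0,0,0,0,0,0.75],[0,0,0,0,0,0,0.75],[0,0,-0.5,0,0,0,0.75],[0,0,-0.9,0,0,0,0.75],[0,0,-0.9,0,0,0,0.75],[0,0,-0.9,0,0,0,0.75],[0,0,-0.9,0,0,0,0.75],[0,0,-0.9,0,0,0,0.75],[0,0,-0.5,0,0,0,0.75]]]}}

```text
time_s: 13.3
eef_pos: [0.5393, -0.3906, 0.2017]
eef_rot: [0.707, 0.707, 0.0, 0.002]
ft_force: [0.6, -0.3, 0.3]
width: 0.066
finger_force: 0.0
```

>>> {"fn": "arm_command", "kwargs": {"commands": [[[0.854,0.138,0,0,0,0,1],[0.854,0.138,0,0,0,0,1],[0.854,0.138,0,0,0,0,1],[0.854,0.138,0,0,0,0,1],[0.854,0.138,0,0,0,0,1],[0.854,0.138,0,0,0,0,1],[0.854,0.138,0,0,0,0,1],[0.854,0.138,0,0,0,0,1],[0.854,0.138,0,0,0,0,1],[0.854,0.138,0,0,0,0,1],[0.854,0.138,0,0,0,0,1],[0.854,0.138,0,0,0,0,1],[0.854,0.138,0,0,0,0,1],[0.854,0.138,0,0,0,0,1],[0.854,0.138,0,0,0,0,1],[0.854,0.138,0,0,0,0,1],[0.854,0.138,0,0,0,0,1],[0.854,0.138,0,0,0,0,1],[0.854,0.138,0,0,0,0,1],[0.854,0.138,0,0,0,0,1]]]}}

```text
time_s: 15.3
eef_pos: [0.621, 0.1229, 0.1982]
eef_rot: [0.707, 0.707, -0.0, -0.0]
ft_force: [0.6, 0.2, -0.2]
width: 0.088
finger_force: 0.0
```

>>> {"fn": "arm_command", "kwargs": {"commands": [[[0.854,0.138,0,0,0,0,1],[0.854,0.138,0,0,0,0,1],[0.854,0.138,0,0,0,0,1],[0.854,0.138,0,0,0,0,1],[0.854,0.138,0,0,0,0,1],[0.854,0.138,0,0,0,0,1],[0,0,0,0,0,0,1],[0,0,0,0,0,0,1],[0,0,0,0,0,0,1]]]}}

```text
time_s: 16.2
eef_pos: [0.6462, 0.2742, 0.1979]
eef_rot: [0.708, 0.707, -0.0, 0.0]
ft_force: [0.2, -0.2, 0.4]
width: 0.0878
finger_force: 0.0
```

Run:
```python
from h import *
print(ctrl.sense()['joint_positions'].round(2))
for P in both():
  print('b2',circ(P,(.647,.275),.026,.045,.095),'placed',circ(P,(.538,-.390),.026,.03,.07),band(P,(.538,-.39),.02,.06,.15)[:,2].max())
```

```text
[-0.05  0.64 -0.69  1.47  0.42  1.19 -0.8 ]
b2 ([0.6476, 0.274, 0.0255], 173) placed ([0.5404, -0.3914, 0.0261], 183) 0.1061101707517577
b2 ([0.6458, 0.2765, 0.026], 225) placed ([0.5391, -0.3899, 0.0261], 227) 0.10815805075710837
```

>>> {"fn": "arm_command", "kwargs": {"commands": [[[0,0,0.8,0,0,0,1],[0,0,0.8,0,0,0,1],[0,0,0.8,0,0,0,1],[0,0,0.8,0,0,0,1],[0,0,0.8,0,0,0,1],[0,0,0.55,0,0,0,1],[0,0,0,0,0,0,1],[0,0,0,0,0,0,0.3],[0,0,0,0,0,0,0.3],[0,0,0,0,0,0,0.3],[0,0,0,0,0,0,0.3],[0,0,0,0,0,0,0.3],[0,0,0,0,0,0,0.3],[0,0,0,0,0,0,0.3],[0,0,-0.5,0,0,0,0.3],[0,0,-0.9,0,0,0,0.3],[0,0,-0.9,0,0,0,0.3],[0,0,-0.9,0,0,0,0.3],[0,0,-0.8,0,0,0,0.3],[0,0,0,0,0,0,0.3]]]}}

```text
time_s: 18.3
eef_pos: [0.6477, 0.2772, 0.1861]
eef_rot: [0.707, 0.707, 0.003, 0.001]
ft_force: [0.3, 0.7, -0.3]
width: 0.0517
finger_force: 20.0
```

>>> {"fn": "arm_command", "kwargs": {"commands": [[[-0.801,-0.137,0,0,0,0,0.3],[-0.801,-0.137,0,0,0,0,0.3],[-0.801,-0.137,0,0,0,0,0.3],[-0.801,-0.137,0,0,0,0,0.3],[-0.801,-0.137,0,0,0,0,0.3],[-0.801,-0.137,0,0,0,0,0.3],[-0.801,-0.137,0,0,0,0,0.3],[-0.801,-0.137,0,0,0,0,0.3],[-0.801,-0.137,0,0,0,0,0.3],[-0.801,-0.137,0,0,0,0,0.3],[-0.801,-0.137,0,0,0,0,0.3],[-0.801,-0.137,0,0,0,0,0.3],[-0.801,-0.137,0,0,0,0,0.3],[-0.801,-0.137,0,0,0,0,0.3],[-0.801,-0.137,0,0,0,0,0.3],[-0.801,-0.137,0,0,0,0,0.3],[-0.801,-0.137,0,0,0,0,0.3],[-0.801,-0.137,0,0,0,0,0.3],[-0.801,-0.137,0,0,0,0,0.3],[-0.801,-0.137,0,0,0,0,0.3]]]}}

```text
time_s: 20.3
eef_pos: [0.5626, -0.2058, 0.1805]
eef_rot: [0.707, 0.707, -0.0, -0.001]
ft_force: [-0.3, 0.0, -0.9]
width: 0.0518
finger_force: 20.0
```

>>> {"fn": "arm_command", "kwargs": {"commands": [[[-0.801,-0.137,0,0,0,0,0.3],[-0.801,-0.137,0,0,0,0,0.3],[-0.801,-0.137,0,0,0,0,0.3],[-0.801,-0.137,0,0,0,0,0.3],[0,0,0.9,0,0,0,0.3],[0,0,0.9,0,0,0,0.3],[0,0,0.9,0,0,0,0.3],[0,0,0.9,0,0,0,0.3],[0,0,0.4,0,0,0,0.3],[0,0,0.2,0,0,0,0.3],[0,0,0,0,0,0,0.3],[0,0,0,0,0,0,0.3]]]}}

```text
time_s: 21.5
eef_pos: [0.548, -0.3012, 0.0566]
eef_rot: [0.707, 0.707, 0.0, 0.001]
ft_force: [0.3, -0.0, -1.1]
width: 0.0521
finger_force: 20.0
```

>>> {"fn": "arm_command", "kwargs": {"commands": [[[0,0,0.4,0,0,0,0.3],[0,0,0.2,0,0,0,0.3],[0,0,0.1,0,0,0,0.3],[0,0,0.05,0,0,0,0.3],[0,0,0,0,0,0,0.3],[0,0,0,0,0,0,0.75],[0,0,0,0,0,0,0.75],[0,0,0,0,0,0,0.75],[0,0,0,0,0,0,0.75],[0,0,-0.5,0,0,0,0.75],[0,0,-0.9,0,0,0,0.75],[0,0,-0.9,0,0,0,0.75],[0,0,-0.9,0,0,0,0.75],[0,0,-0.9,0,0,0,0.75],[0,0,-0.5,0,0,0,0.75],[0,0,0,0,0,0,1],[0,0,0,0,0,0,1]]]}}

```text
time_s: 23.2
eef_pos: [0.5467, -0.301, 0.1706]
eef_rot: [0.707, 0.707, -0.0, -0.0]
ft_force: [1.2, -0.2, -0.5]
width: 0.0782
finger_force: 0.0
```

```bash
cat > cups.py <<'E'
from h import *
def look(g,extra={}):
  for nm,P in zip(('scene','side'),both()):
    for k,(xy,R,z0) in g.items():
      try: print(nm,k,circ(P,xy,R,z0+.015,z0+.069),band(P,xy,R+.01,z0+.03,.2)[:,2].max().round(4))
      except Exception as e: print(nm,k,'none')
G=dict(c1=((.463,-.1305),.035,0),c2=((.6865,-.021),.0285,0),c3=((.5705,-.0125),.022,0),c4=((.4475,-.0122),.0155,0),b1=((.539,-.39),.026,.005),b2=((.548,-.301),.026,.005))
E
python3 -c "
from cups import *
look(G)
for c in('scene','side'):
  for t in('plate','tray_in'): print(t,[(round(r['score'],2),np.round(r['centre'],4).tolist()) for r in ctrl.mark_of(c,t)][:2])
snap('side','s1.png')"
```

```text
scene c1 ([0.4645, -0.1309, 0.0338], 145) 0.0733
scene c2 ([513.9325, -283.8405, 586.5059], 143) 0.0759
scene c3 ([0.5715, -0.0136, 0.0207], 231) 0.0771
scene c4 ([0.4488, -0.0129, 0.0144], 141) 0.0749
scene b1 ([0.5408, -0.3924, 0.0256], 249) 0.1077
scene b2 ([0.549, -0.3027, 0.0254], 248) 0.1943
side c1 ([0.4622, -0.1295, 0.0337], 589) 0.0779
side c2 none
side c3 ([0.5683, -0.0113, 0.02], 160) 0.0772
side c4 ([0.4464, -0.0113, 0.0141], 205) 0.0767
side b1 ([0.5391, -0.3902, 0.0259], 294) 0.1086
side b2 ([0.5475, -0.3003, 0.026], 287) 0.1086
plate [(0.55, [0.6259, 0.2377, 0.0262]), (0.32, [0.5674, -0.0134, 0.0028])]
tray_in [(0.62, [0.355, 0.4078, 0.0002]), (0.61, [0.4747, -0.3389, 0.0027])]
plate []
tray_in [(0.83, [0.4776, -0.3383, 0.004])]
```

View pics/s1.png

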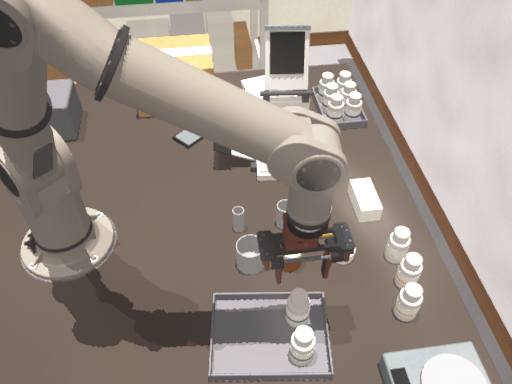

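Side view: both bottles stand in the tray at (298,308) and (303,345), and the cups have not moved. Cup1 is next.

>>> {"fn": "arm_command", "kwargs": {"commands": [[[0.7125,-0.3475,0,0,0,0,0.95],[0.7125,-0.3475,0,0,0,0,0.95],[0.7125,-0.3475,0,0,0,0,0.95],[0.7125,-0.3475,0,0,0,0,0.95],[0.7125,-0.3475,0,0,0,0,0.95],[0.7125,-0.3475,0,0,0,0,0.95],[0.7125,-0.3475,0,0,0,0,0.95],[0.7125,-0.3475,0,0,0,0,0.95],[0,0,0,0,0,0,0.95],[0,0,0.8,0,0,0,0.95],[0,0,0.6,0,0,0,0.95],[0,0,0,0,0,0,0.95]]]}}

```text
time_s: 24.75
eef_pos: [0.4625, -0.1304, 0.1272]
eef_rot: [0.707, 0.707, -0.001, -0.002]
ft_force: [-0.6, 0.1, 0.5]
width: 0.0833
finger_force: 0.0
```

>>> {"fn": "arm_command", "kwargs": {"commands": [[[0,0,0.7,0,0,0,0.95],[0,0,0.7,0,0,0,0.95],[0,0,0.7,0,0,0,0.95],[0,0,0.7,0,0,0,0.95],[0,0,0.44,0,0,0,0.95],[0,0,0,0,0,0,0.95],[0,0,0,0,0,0,0.5],[0,0,0,0,0,0,0.5],[0,0,0,0,0,0,0.5],[0,0,0,0,0,0,0.5],[0,0,0,0,0,0,0.5],[0,0,0,0,0,0,0.5]]]}}

```text
time_s: 25.95
eef_pos: [0.4645, -0.1302, 0.0328]
eef_rot: [0.707, 0.707, 0.0, 0.001]
ft_force: [-1.0, 0.4, 6.3]
width: 0.0691
finger_force: 20.0
```

>>> {"fn": "arm_command", "kwargs": {"commands": [[[0,0,-0.5,0,0,0,0.5],[0,0,-0.9,0,0,0,0.5],[0,0,-0.9,0,0,0,0.5],[0,0,-0.9,0,0,0,0.5],[0,0,-0.9,0,0,0,0.5],[0,0,-0.9,0,0,0,0.5],[0,0,0,0,0,0,0.5],[0,0,0,0,0,0,0.5]]]}}

```text
time_s: 26.75
eef_pos: [0.4638, -0.1302, 0.1826]
eef_rot: [0.707, 0.707, 0.0, 0.001]
ft_force: [-0.4, 0.5, -0.8]
width: 0.0691
finger_force: 20.0
```

>>> {"fn": "arm_command", "kwargs": {"commands": [[[0.822,0.36,0,0,0,0,0.5],[0.822,0.36,0,0,0,0,0.5],[0.822,0.36,0,0,0,0,0.5],[0.822,0.36,0,0,0,0,0.5],[0.822,0.36,0,0,0,0,0.5],[0.822,0.36,0,0,0,0,0.5],[0.822,0.36,0,0,0,0,0.5],[0.822,0.36,0,0,0,0,0.5],[0.822,0.36,0,0,0,0,0.5],[0.822,0.36,0,0,0,0,0.5],[0.822,0.36,0,0,0,0,0.5],[0.822,0.36,0,0,0,0,0.5],[0.822,0.36,0,0,0,0,0.5],[0.822,0.36,0,0,0,0,0.5],[0.822,0.36,0,0,0,0,0.5],[0,0,0,0,0,0,0.5],[0,0,0.7,0,0,0,0.5],[0,0,0.7,0,0,0,0.5],[0,0,0.7,0,0,0,0.5],[0,0,0.7,0,0,0,0.5]]]}}

```text
time_s: 28.75
eef_pos: [0.6249, 0.2384, 0.0956]
eef_rot: [0.707, 0.707, -0.001, -0.0]
ft_force: [-0.0, 0.1, -0.6]
width: 0.0692
finger_force: 20.0
```

>>> {"fn": "arm_command", "kwargs": {"commands": [[[0,0,0.6,0,0,0,0.5],[0,0,0.4,0,0,0,0.5],[0,0,0.15,0,0,0,0.5],[0,0,0,0,0,0,0.5],[0,0,0,0,0,0,0.5]]]}}

```text
time_s: 29.25
eef_pos: [0.6262, 0.24, 0.0637]
eef_rot: [0.707, 0.707, 0.0, 0.0]
ft_force: [0.7, -1.0, -2.1]
width: 0.0692
finger_force: 20.0
```

Lower 1.5 mm, release, rise, and go toward cup2 with a stop short of it so the cameras can see it.

>>> {"fn": "arm_command", "kwargs": {"commands": [[[0,0,0.05,0,0,0,0.5],[0,0,0,0,0,0,0.95],[0,0,0,0,0,0,0.95],[0,0,0,0,0,0,0.95],[0,0,-0.4,0,0,0,0.95],[0,0,-0.9,0,0,0,0.95],[0,0,-0.9,0,0,0,0.95],[0,0,-0.9,0,0,0,0.95],[0,0,-0.9,0,0,0,0.95],[-0.9,0,0,0,0,0,0.95],[-0.9,0,0,0,0,0,0.95],[-0.9,0,0,0,0,0,0.95],[-0.9,0,0,0,0,0,0.95],[-0.9,0,0,0,0,0,0.95],[0,0,0,0,0,0,0.95],[0,0,0,0,0,0,0.95]]]}}

```text
time_s: 30.85
eef_pos: [0.6261, 0.1047, 0.1826]
eef_rot: [0.708, 0.707, 0.0, 0.0]
ft_force: [-0.3, -0.0, -0.2]
width: 0.0833
finger_force: 0.0
```

```bash
python3 -c "
from cups import *
G['c1']=((.626,.24),.035,.03)
look(G)"
```

```text
scene c1 ([0.6293, 0.2385, 0.0335], 357) 0.106
scene c2 ([808.517, -495.8036, 947.8456], 145) 0.0749
scene c3 ([0.5719, -0.0132, 0.0208], 236) 0.0757
scene c4 ([0.4487, -0.0128, 0.0143], 145) 0.0736
scene b1 ([0.5404, -0.3919, 0.0257], 256) 0.1084
scene b2 ([0.5488, -0.302, 0.026], 248) 0.108
side c1 ([0.6267, 0.2403, 0.0335], 467) 0.1081
side c2 ([645.1939, -78.8543, 649.3348], 144) 0.0792
side c3 ([0.5693, -0.0116, 0.0207], 336) 0.0776
side c4 ([0.4463, -0.0117, 0.0142], 201) 0.0775
side b1 ([0.5393, -0.39, 0.0261], 295) 0.1086
side b2 ([0.5475, -0.3002, 0.0261], 280) 0.1087
```

```bash
python3 -c "
from cups import *
snap('side','s2.png'); snap('scene','c2.png')
xs=[]
for c in('scene','side'):
  r=ctrl.mark_of(c,'cup2'); print([(round(q['score'],2),np.round(q['centre'],3).tolist()) for q in r])
  xs+=[q['centre'][:2] for q in r if np.hypot(q['centre'][0]-.68,q['centre'][1]+.02)<.08]
if xs:
  g=dict(c2=(tuple(np.mean(xs,0)),.0285,0)); look(g)"
```

```text
[(0.95, [0.629, 0.237, 0.027]), (0.86, [0.572, -0.016, -0.002]), (0.74, [0.444, -0.013, 0.0]), (0.64, [0.538, -0.394, 0.008]), (0.64, [0.431, 0.258, 0.069]), (0.62, [0.64, -0.016, -0.003])]
[(0.91, [0.566, -0.011, 0.003]), (0.81, [0.624, 0.241, 0.028]), (0.78, [0.448, -0.014, -0.002]), (0.39, [0.549, -0.302, 0.004])]
scene c2 ([0.6472, -0.0177, 0.027], 362) 0.0749
side c2 ([0.6449, -0.0155, 0.0271], 490) 0.0783
```

View pics/s2.png

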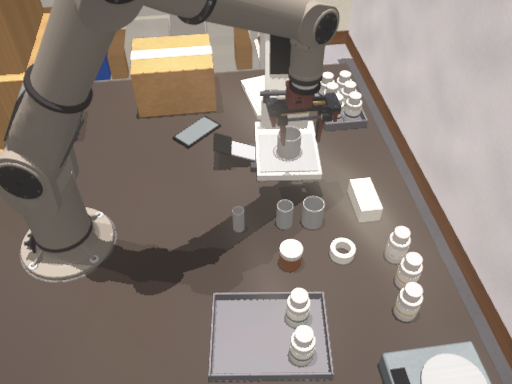

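Side view: cup2 was knocked to (313,213), next to cup3 at (285,213). Cup1 is on the plate at (289,140). I'll turn the tool 90° so the fingers close along y, which clears cup3.

>>> {"fn": "arm_command", "kwargs": {"commands": [[[0,0,0,0,0,0.0909,0.9],[0,0,0,0,0,0.0909,0.9],[0,0,0,0,0,0.0909,0.9],[0,0,0,0,0,0.0909,0.9],[0,0,0,0,0,0.0909,0.9],[0,0,0,0,0,0.0909,0.9],[0,0,0,0,0,0.0909,0.9],[0,0,0,0,0,0.0909,0.9],[0,0,0,0,0,0.0909,0.9],[0,0,0,0,0,0.0909,0.9],[0,0,0,0,0,0.0909,0.9],[0,0,0,0,0,0,0.9],[0.134,0.81,0,0,0,0,0.9],[0.134,0.81,0,0,0,0,0.9],[0.134,0.81,0,0,0,0,0.9],[0.134,0.81,0,0,0,0,0.9],[0.134,0.81,0,0,0,0,0.9],[0,0,0,0,0,0,0.9],[0,0,0,0,0,0,0.9]]]}}

```text
time_s: 33.15
eef_pos: [0.6459, -0.0164, 0.1817]
eef_rot: [1.0, 0.001, -0.0, -0.0]
ft_force: [-0.4, 0.7, 0.4]
width: 0.0792
finger_force: 0.0
```

>>> {"fn": "arm_command", "kwargs": {"commands": [[[0,0,0.8,0,0,0,0.9],[0,0,0.8,0,0,0,0.9],[0,0,0.8,0,0,0,0.9],[0,0,0.8,0,0,0,0.9],[0,0,0.6,0,0,0,0.9],[0,0,0.32,0,0,0,0.9],[0,0,0,0,0,0,0.9],[0,0,0,0,0,0,0.4],[0,0,0,0,0,0,0.4],[0,0,0,0,0,0,0.4],[0,0,0,0,0,0,0.4],[0,0,0,0,0,0,0.4],[0,0,0,0,0,0,0.4],[0,0,0,0,0,0,0.4]]]}}

```text
time_s: 34.55
eef_pos: [0.6467, -0.0166, 0.0593]
eef_rot: [1.0, -0.0, 0.001, 0.0]
ft_force: [-0.3, -0.4, 6.3]
width: 0.0572
finger_force: 20.0
```

>>> {"fn": "arm_command", "kwargs": {"commands": [[[0,0,-0.4,0,0,0,0.4],[0,0,-0.8,0,0,0,0.4],[0,0,-0.8,0,0,0,0.4],[0,0,-0.8,0,0,0,0.4],[0,0,-0.8,0,0,0,0.4],[0,0,-0.8,0,0,0,0.4],[0,0,0,0,0,0,0.4],[0,0,0,0,0,0,0.4]]]}}

```text
time_s: 35.35
eef_pos: [0.6458, -0.0167, 0.1905]
eef_rot: [1.0, -0.0, 0.0, 0.0]
ft_force: [-0.1, -0.4, -2.1]
width: 0.057
finger_force: 20.0
```

>>> {"fn": "arm_command", "kwargs": {"commands": [[[-0.0545,-0.776,0,0,0,0,0.4],[-0.0545,-0.776,0,0,0,0,0.4],[-0.0545,-0.776,0,0,0,0,0.4],[-0.0545,-0.776,0,0,0,0,0.4],[-0.0545,-0.776,0,0,0,0,0.4],[-0.0545,-0.776,0,0,0,0,0.4],[-0.0545,-0.776,0,0,0,0,0.4],[-0.0545,-0.776,0,0,0,0,0.4],[-0.0545,-0.776,0,0,0,0,0.4],[-0.0545,-0.776,0,0,0,0,0.4],[-0.0545,-0.776,0,0,0,0,0.4],[0,0,0,0,0,0,0.4],[0,0,0,0,0,0,0.4]]]}}

```text
time_s: 36.65
eef_pos: [0.6272, 0.2391, 0.1887]
eef_rot: [1.0, 0.001, -0.001, 0.001]
ft_force: [-0.3, -1.3, -0.7]
width: 0.0564
finger_force: 20.0
```

```bash
cat >> cups.py <<'E'
def held(R,c=(.628,.2394),z0=.03,Rc=.035):
  s=ctrl.sense(); p=s['eef_pos']; print(p.round(4), s['ft_force'].round(1))
  for nm,P in zip(('scene','side'),both()):
    print(nm,'base',circ(P,c,Rc,z0+.015,z0+.069),'held low',circ(P,p[:2],R,p[2]-.055,p[2]-.03),'hi',circ(P,p[:2],R,p[2]-.03,p[2]-.006))
E
python3 -c "
from cups import *
held(.0285)"
```

```text
[0.6272 0.2391 0.1887] [-0.3 -1.3 -0.7]
scene base ([0.6287, 0.2385, 0.0335], 371) held low ([0.6278, 0.239, 0.0273], 98) hi ([0.6274, 0.2388, 0.0277], 119)
side base ([0.6267, 0.2403, 0.0335], 493) held low ([0.6264, 0.2399, 0.0281], 140) hi ([0.6262, 0.2395, 0.0275], 159)
```

>>> {"fn": "arm_command", "kwargs": {"commands": [[[0.02,0,0.5,0,0,0,0.4],[0,0,0.5,0,0,0,0.4],[0,0,0.5,0,0,0,0.4],[0,0,0.5,0,0,0,0.4],[0,0,0.4,0,0,0,0.4],[0,0,0.3,0,0,0,0.4],[0,0,0.09,0,0,0,0.4],[0,0,0,0,0,0,0.4],[0,0,0,0,0,0,0.4]]]}}

```text
time_s: 37.65
eef_pos: [0.629, 0.2398, 0.1071]
eef_rot: [1.0, -0.0, 0.0, -0.0]
ft_force: [0.8, 0.2, -1.1]
width: 0.0568
finger_force: 20.0
```

>>> {"fn": "arm_command", "kwargs": {"commands": [[[0,0,0.1,0,0,0,0.4],[0,0,0,0,0,0,0.4],[0,0,0,0,0,0,0.85],[0,0,0,0,0,0,0.85],[0,0,0,0,0,0,0.85],[0,0,-0.5,0,0,0,0.8],[0,0,-0.9,0,0,0,0.8],[0,0,-0.9,0,0,0,0.8],[0,0,-0.7,0,0,0,0.8],[-0.1757,0.764,0,0,0,0,0.8],[-0.1757,0.764,0,0,0,0,0.8],[-0.1757,0.764,0,0,0,0,0.8],[-0.1757,0.764,0,0,0,0,0.8],[-0.1757,0.764,0,0,0,0,0.8],[-0.1757,0.764,0,0,0,0,0.8],[0,0,0,0,0,0,0.8],[0,0,0,0,0,0,0.8]]]}}

```text
time_s: 39.35
eef_pos: [0.5974, 0.1021, 0.1947]
eef_rot: [1.0, -0.0, 0.001, -0.0]
ft_force: [0.1, 0.1, 0.4]
width: 0.0702
finger_force: 0.0
```

```bash
python3 -c "
from cups import *
c=(.628,.2395)
look(dict(c1=(c,.035,.03),c3=G['c3'],c4=G['c4']))
im,d=snap('side','s3.png'); cv2.imwrite('pics/s3c.png',cv2.resize(im[90:240,180:380,::-1],(800,600)))
for P in both(): print('top',circ(P,c,.0285,.1045,.125,.006))
"
```

```text
scene c1 ([0.6303, 0.2353, 0.031], 341) 0.1114
scene c3 ([0.5716, -0.0132, 0.0208], 238) 0.0778
scene c4 ([0.4481, -0.013, 0.0145], 148) 0.0764
side c1 ([0.6266, 0.2385, 0.0327], 271) 0.114
side c3 ([0.5693, -0.0116, 0.0207], 332) 0.0782
side c4 ([0.4462, -0.0113, 0.0143], 199) 0.0772
top ([0.6299, 0.2379, 0.0273], 40)
top ([0.6315, 0.2416, 0.0315], 32)
```

View pics/s3c.png

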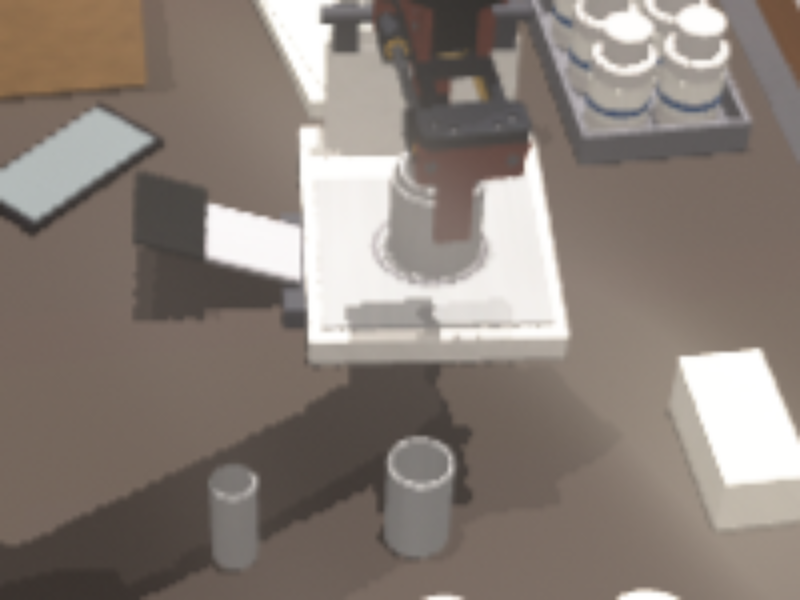

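Crop of the side view: cup2 sits inside cup1 on the ring mark (435,215), and cup3 and cup4 stand untouched at (420,495) and (233,515). Cup3 is next.

>>> {"fn": "arm_command", "kwargs": {"commands": [[[-0.18,0.764,0,0,0,0,0.8],[-0.18,0.764,0,0,0,0,0.8],[-0.18,0.764,0,0,0,0,0.8],[-0.18,0.764,0,0,0,0,0.8],[-0.18,0.764,0,0,0,0,0.8],[0,0,0,0,0,0,0.8],[0,0,0.8,0,0,0,0.8],[0,0,0.8,0,0,0,0.8],[0,0,0.8,0,0,0,0.8],[0,0,0.8,0,0,0,0.8],[0,0,0.8,0,0,0,0.8],[0,0,0.5,0,0,0,0.8],[0,0,0,0,0,0,0.8]]]}}

```text
time_s: 40.9
eef_pos: [0.5687, -0.0115, 0.0566]
eef_rot: [1.0, 0.001, -0.002, -0.0]
ft_force: [-0.6, 0.5, 0.9]
width: 0.0701
finger_force: 0.0
```

>>> {"fn": "arm_command", "kwargs": {"commands": [[[0,0,0,0,0,0,0.3],[0,0,0,0,0,0,0.3],[0,0,0,0,0,0,0.3],[0,0,0,0,0,0,0.3],[0,0,0,0,0,0,0.3],[0,0,0,0,0,0,0.3],[0,0,0,0,0,0,0.3],[0,0,0,0,0,0,0.3]]]}}

```text
time_s: 41.7
eef_pos: [0.5707, -0.0127, 0.0594]
eef_rot: [1.0, -0.0, 0.001, 0.0]
ft_force: [-0.3, -0.2, 5.6]
width: 0.0425
finger_force: 20.0
```

>>> {"fn": "arm_command", "kwargs": {"commands": [[[0,0,-0.4,0,0,0,0.3],[0,0,-0.8,0,0,0,0.3],[0,0,-0.8,0,0,0,0.3],[0,0,-0.8,0,0,0,0.3],[0,0,-0.8,0,0,0,0.3],[0,0,-0.8,0,0,0,0.3],[0.1757,-0.764,0,0,0,0,0.3],[0.1757,-0.764,0,0,0,0,0.3],[0.1757,-0.764,0,0,0,0,0.3],[0.1757,-0.764,0,0,0,0,0.3],[0.1757,-0.764,0,0,0,0,0.3],[0.1757,-0.764,0,0,0,0,0.3],[0.1757,-0.764,0,0,0,0,0.3],[0.1757,-0.764,0,0,0,0,0.3],[0.1757,-0.764,0,0,0,0,0.3],[0.1757,-0.764,0,0,0,0,0.3],[0.1757,-0.764,0,0,0,0,0.3],[0,0,0,0,0,0,0.3],[0,0,0,0,0,0,0.3]]]}}

```text
time_s: 43.6
eef_pos: [0.6276, 0.2395, 0.1906]
eef_rot: [1.0, 0.0, -0.0, 0.0]
ft_force: [-0.2, 0.3, -0.6]
width: 0.0427
finger_force: 20.0
```

```bash
python3 -c "
from cups import *
held(.022)
for P in both(): print('top',circ(P,(.628,.2395),.0285,.1045,.118,.006))"
```

```text
[0.6276 0.2395 0.1906] [-0.2  0.3 -0.6]
scene base ([0.6302, 0.2357, 0.0311], 344) held low ([0.6285, 0.2388, 0.021], 78) hi ([0.6281, 0.2399, 0.0217], 78)
side base ([0.6263, 0.2372, 0.0312], 443) held low ([0.6273, 0.2398, 0.0215], 106) hi ([0.6273, 0.2405, 0.0217], 105)
top ([0.63, 0.2374, 0.027], 31)
top ([0.6274, 0.2399, 0.0275], 56)
```

>>> {"fn": "arm_command", "kwargs": {"commands": [[[0.02,0.02,0.5,0,0,0,0.3],[0,0,0.5,0,0,0,0.3],[0,0,0.5,0,0,0,0.3],[0,0,0.5,0,0,0,0.3],[0,0,0.3,0,0,0,0.3],[0,0,0.2,0,0,0,0.3],[0,0,0.13,0,0,0,0.3],[0,0,0,0,0,0,0.3],[0,0,0,0,0,0,0.3]]]}}

```text
time_s: 44.7
eef_pos: [0.6289, 0.2391, 0.1122]
eef_rot: [1.0, -0.0, 0.0, -0.0]
ft_force: [0.1, 0.1, 0.2]
width: 0.0427
finger_force: 20.0
```

>>> {"fn": "arm_command", "kwargs": {"commands": [[[0,0,0.05,0,0,0,0.3],[0,0,0,0,0,0,0.7],[0,0,0,0,0,0,0.7],[0,0,0,0,0,0,0.7],[0,0,0,0,0,0,0.7],[0,0,-0.5,0,0,0,0.7],[0,0,-0.9,0,0,0,0.7],[0,0,-0.9,0,0,0,0.7],[0,0,-0.5,0,0,0,0.7],[-0.503,0.698,0,0,0,0,0.7],[-0.503,0.698,0,0,0,0,0.7],[-0.503,0.698,0,0,0,0,0.7],[-0.503,0.698,0,0,0,0,0.7],[-0.503,0.698,0,0,0,0,0.7],[-0.503,0.698,0,0,0,0,0.7],[-0.503,0.698,0,0,0,0,0.7],[0,0,0,0,0,0,0.7],[0,0,0,0,0,0,0.7]]]}}

```text
time_s: 46.5
eef_pos: [0.5231, 0.0922, 0.1948]
eef_rot: [1.0, -0.0, 0.0, -0.0]
ft_force: [0.3, -0.5, 0.2]
width: 0.0614
finger_force: 0.0
```

```bash
python3 -c "
from cups import *
c=(.628,.239)
look(dict(c1=(c,.035,.03),c4=G['c4']))
im,d=snap('scene','s4.png'); cv2.imwrite('pics/s4c.png',cv2.resize(im[80:230,200:400,::-1],(800,600)))
for P in both(): print('top3',circ(P,c,.022,.1115,.125,.006),'top2',circ(P,c,.0285,.1045,.112,.005))
"
```

```text
scene c1 ([0.6298, 0.2347, 0.0305], 292) 0.1168
scene c4 ([0.4484, -0.0132, 0.0143], 144) 0.075
side c1 ([0.6258, 0.2355, 0.0298], 356) 0.1201
side c4 ([0.4463, -0.0115, 0.0142], 207) 0.0766
top3 ([0.6293, 0.2376, 0.0199], 26) top2 ([0.6291, 0.2372, 0.022], 60)
top3 ([0.6278, 0.2386, 0.0202], 55) top2 ([0.6289, 0.2365, 0.0233], 105)
```

View pics/s4c.png

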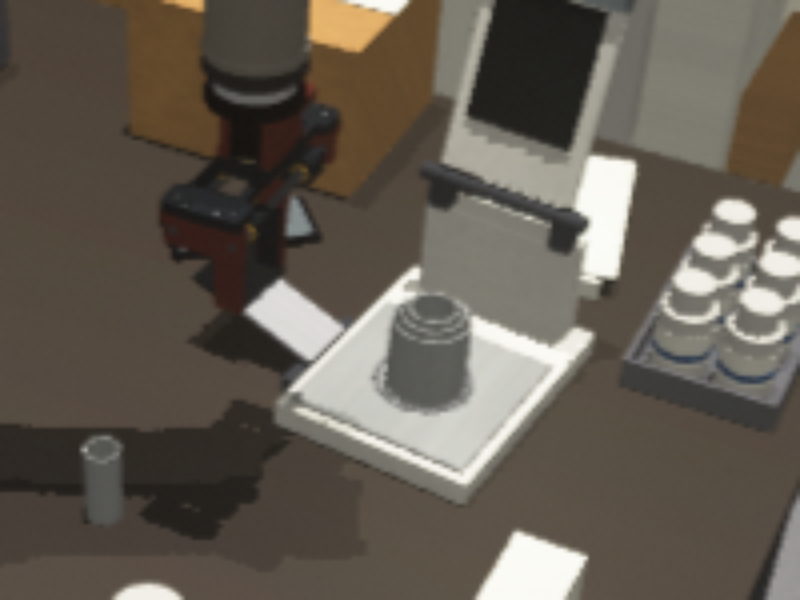

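Crop of the scene view: three cups are nested concentrically at (430,345), and cup4 stands at (100,480). Cup4 is next.

>>> {"fn": "arm_command", "kwargs": {"commands": [[[-0.505,0.697,0,0,0,0,0.7],[-0.505,0.697,0,0,0,0,0.7],[-0.505,0.697,0,0,0,0,0.7],[-0.505,0.697,0,0,0,0,0.7],[-0.505,0.697,0,0,0,0,0.7],[0,0,0,0,0,0,0.7],[0,0,0.8,0,0,0,0.7],[0,0,0.8,0,0,0,0.7],[0,0,0.8,0,0,0,0.7],[0,0,0.8,0,0,0,0.7],[0,0,0.8,0,0,0,0.7],[0,0,0.5,0,0,0,0.7],[0,0,0,0,0,0,0.7],[0,0,0,0,0,0,0.7]]]}}

```text
time_s: 48.15
eef_pos: [0.4478, -0.0113, 0.0593]
eef_rot: [1.0, 0.001, -0.0, -0.0]
ft_force: [-0.5, -0.2, 0.6]
width: 0.0617
finger_force: 0.0
```

>>> {"fn": "arm_command", "kwargs": {"commands": [[[0,0,0,0,0,0,0.15],[0,0,0,0,0,0,0.15],[0,0,0,0,0,0,0.15],[0,0,0,0,0,0,0.15],[0,0,0,0,0,0,0.15],[0,0,0,0,0,0,0.15],[0,0,0,0,0,0,0.15],[0,0,0,0,0,0,0.15]]]}}

```text
time_s: 48.95
eef_pos: [0.4476, -0.0123, 0.0595]
eef_rot: [1.0, -0.0, 0.0, 0.0]
ft_force: [0.3, -1.1, 6.1]
width: 0.0304
finger_force: 20.0
```

>>> {"fn": "arm_command", "kwargs": {"commands": [[[0,0,-0.5,0,0,0,0.15],[0,0,-0.8,0,0,0,0.15],[0,0,-0.8,0,0,0,0.15],[0,0,-0.8,0,0,0,0.15],[0,0,-0.8,0,0,0,0.15],[0,0,-0.8,0,0,0,0.15],[0.503,-0.697,0,0,0,0,0.15],[0.503,-0.697,0,0,0,0,0.15],[0.503,-0.697,0,0,0,0,0.15],[0.503,-0.697,0,0,0,0,0.15],[0.503,-0.697,0,0,0,0,0.15],[0.503,-0.697,0,0,0,0,0.15],[0.503,-0.697,0,0,0,0,0.15],[0.503,-0.697,0,0,0,0,0.15],[0.503,-0.697,0,0,0,0,0.15],[0.503,-0.697,0,0,0,0,0.15],[0.503,-0.697,0,0,0,0,0.15],[0.503,-0.697,0,0,0,0,0.15],[0,0,0,0,0,0,0.15],[0,0,0,0,0,0,0.15]]]}}

```text
time_s: 50.95
eef_pos: [0.6277, 0.2388, 0.1932]
eef_rot: [1.0, 0.0, -0.001, 0.0]
ft_force: [-0.9, -0.3, 0.3]
width: 0.0303
finger_force: 20.0
```

```bash
python3 -c "
from cups import *
held(.0155)
for P in both(): print('top3',circ(P,(.6285,.2385),.022,.1115,.122,.006))"
```

```text
[0.6277 0.2388 0.1932] [-0.9 -0.3  0.3]
scene base ([0.6309, 0.2339, 0.0302], 296) held low ([0.6285, 0.2385, 0.0145], 57) hi ([0.6282, 0.2395, 0.0151], 54)
side base ([0.6259, 0.2365, 0.0306], 378) held low ([0.627, 0.2385, 0.0144], 76) hi ([0.6263, 0.2386, 0.0142], 72)
top3 ([0.6298, 0.2362, 0.0204], 22)
top3 ([0.6281, 0.2397, 0.0208], 51)
```

>>> {"fn": "arm_command", "kwargs": {"commands": [[[0.02,0.01,0.5,0,0,0,0.15],[0,0,0.5,0,0,0,0.15],[0,0,0.5,0,0,0,0.15],[0,0,0.4,0,0,0,0.15],[0,0,0.3,0,0,0,0.15],[0,0,0.2,0,0,0,0.15],[0,0,0.14,0,0,0,0.15],[0,0,0,0,0,0,0.15],[0,0,0,0,0,0,0.15]]]}}

```text
time_s: 52.05
eef_pos: [0.6292, 0.2385, 0.1184]
eef_rot: [1.0, -0.0, 0.0, -0.0]
ft_force: [-0.3, -0.7, -0.3]
width: 0.0306
finger_force: 20.0
```

>>> {"fn": "arm_command", "kwargs": {"commands": [[[0,0,0.05,0,0,0,0.15],[0,0,0,0,0,0,0.6],[0,0,0,0,0,0,0.6],[0,0,0,0,0,0,0.6],[0,0,0,0,0,0,0.6],[0,0,-0.5,0,0,0,0.6],[0,0,-0.9,0,0,0,0.6],[0,0,-0.9,0,0,0,0.6],[0,0,-0.5,0,0,0,0.6],[-0.8,0,0,0,0,0,0.6],[-0.8,0,0,0,0,0,0.3],[-0.8,0,0,0,0,0,0],[-0.8,0,0,0,0,0,0],[-0.8,0,0,0,0,0,0],[-0.8,0,0,0,0,0,0],[-0.8,0,0,0,0,0,0],[-0.8,0,0,0,0,0,0],[0,0,0,0,0,0,0],[0,0,0,0,0,0,0]]]}}

```text
time_s: 53.95
eef_pos: [0.4372, 0.2384, 0.2011]
eef_rot: [1.0, 0.0, 0.001, -0.0]
ft_force: [0.6, -0.1, -0.3]
width: 0.0003
finger_force: 0.0
```

```bash
python3 -c "
from cups import *
c=(.6285,.2385)
im,d=snap('scene','s5.png'); cv2.imwrite('pics/s5c.png',cv2.resize(im[80:230,200:400,::-1],(800,600)))
for P in both(): print('top4',circ(P,c,.0155,.1175,.130,.005),'top3',circ(P,c,.022,.1115,.118,.004),band(P,c,.05,.05,.16)[:,2].max())
for q in('scene','side'):
  for t in('treadle_pad','treadle_hinge','plate'): print(t,[(round(r['score'],2),np.round(r['centre'],4).tolist()) for r in ctrl.mark_of(q,t)][:2])
for P in both():
  Q=P[(abs(P[:,0]-.432)<.045)&(abs(P[:,1]-.26)<.06)&(P[:,2]>.04)&(P[:,2]<.1)]; print(Q.min(0),Q.max(0),Q.mean(0),len(Q))
print(ctrl.sense()['joint_positions'].round(2))
"
```

```text
top4 ([0.6296, 0.2355, 0.0135], 19) top3 ([0.631, 0.2355, 0.0177], 43) 0.12408261020419727
top4 ([0.6282, 0.2388, 0.0143], 42) top3 ([0.6269, 0.2368, 0.0176], 63) 0.1262263748742028
treadle_pad [(0.6, [0.4341, 0.2617, 0.0661]), (0.58, [0.3567, 0.4097, -0.0002])]
treadle_hinge [(0.74, [0.5284, 0.2513, 0.0225])]
plate [(0.78, [0.6262, 0.2421, 0.0249])]
treadle_pad [(0.77, [0.4322, 0.2646, 0.0711])]
treadle_hinge [(0.87, [0.5262, 0.2487, 0.0186])]
plate [(0.73, [0.6221, 0.2415, 0.0344])]
[0.40421012 0.21688207 0.04001763] [0.47697307 0.3035358  0.0805902 ] [0.44141787 0.25734595 0.06349498] 319
[0.40196906 0.2185364  0.04366686] [0.47685277 0.30854806 0.08304559] [0.43865225 0.25874964 0.06644349] 432
[-0.17  0.26 -0.53  1.97  0.16  0.96 -2.34]
```

View pics/s5c.png

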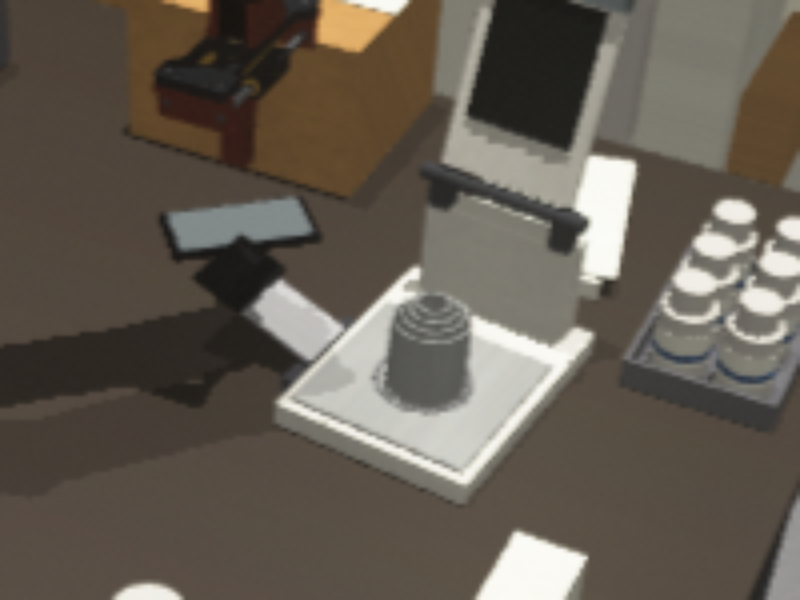

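Crop of the scene view: all four cups are nested at (430,345) on the ring. The treadle pad is at (240,270). Pressing it now.

>>> {"fn": "arm_command", "kwargs": {"commands": [[[-0.2,-0.4,0,0,0,0,0],[0,-0.39,0,0,0,0,0],[0,0,0.8,0,0,0,0],[0,0,0.8,0,0,0,0],[0,0,0.8,0,0,0,0],[0,0,0.8,0,0,0,0],[0,0,0.6,0,0,0,0],[0,0,0.4,0,0,0,0],[0,0,0.3,0,0,0,0],[0,0,0,0,0,0,0]]]}}

```text
time_s: 55.5
eef_pos: [0.4305, 0.2632, 0.0652]
eef_rot: [1.0, 0.001, -0.0, -0.0]
ft_force: [-1.0, -1.3, 5.8]
width: 0.0006
finger_force: 3.0
```

>>> {"fn": "arm_command", "kwargs": {"commands": [[[0,0,0.25,0,0,0,0],[0,0,0.25,0,0,0,0],[0,0,0.25,0,0,0,0],[0,0,0,0,0,0,0],[0,0,0,0,0,0,0]]]}}

```text
time_s: 56.0
eef_pos: [0.4299, 0.2636, 0.0439]
eef_rot: [1.0, 0.001, -0.0, -0.0]
ft_force: [-5.8, 0.2, 10.3]
width: 0.0003
finger_force: 4.8
```

>>> {"fn": "arm_command", "kwargs": {"commands": [[[0,0,0.15,0,0,0,0],[0,0,0.15,0,0,0,0],[0,0,0.1,0,0,0,0],[0,0,0,0,0,0,0]]]}}

```text
time_s: 56.4
eef_pos: [0.4287, 0.2638, 0.0334]
eef_rot: [1.0, 0.001, -0.001, 0.0]
ft_force: [-13.5, -3.0, 29.9]
width: 0.0004
finger_force: 15.2
```

>>> {"fn": "arm_command", "kwargs": {"commands": [[[0,0,0.05,0,0,0,0],[0,0,0,0,0,0,0],[0,0,0,0,0,0,0],[0,0,0,0,0,0,0],[0,0,0,0,0,0,0],[0,0,0,0,0,0,0],[0,0,0,0,0,0,0],[0,0,0,0,0,0,0],[0,0,0,0,0,0,0]]]}}

```text
time_s: 57.3
eef_pos: [0.4287, 0.2638, 0.033]
eef_rot: [1.0, 0.001, -0.0, 0.001]
ft_force: [-17.9, -5.8, 44.7]
width: 0.0004
finger_force: 22.7
```

```bash
python3 -c "
from cups import *
im,d=snap('scene','s6.png'); cv2.imwrite('pics/s6c.png',cv2.resize(im[80:230,200:400,::-1],(800,600)))
P=cloud('scene'); Q=P[(abs(P[:,0]-.63)<.07)&(abs(P[:,1]-.24)<.07)&(P[:,2]>.12)]
print(np.percentile(Q[:,2],[5,50,95]),len(Q))
A=np.c_[Q[:,:2],np.ones(len(Q))]; print(np.linalg.lstsq(A,Q[:,2],rcond=None)[0])
"
```

```text
[0.14669726 0.15697942 0.16113103] 1065
[0.00887511 0.05068437 0.13874744]
```

View pics/s6c.png

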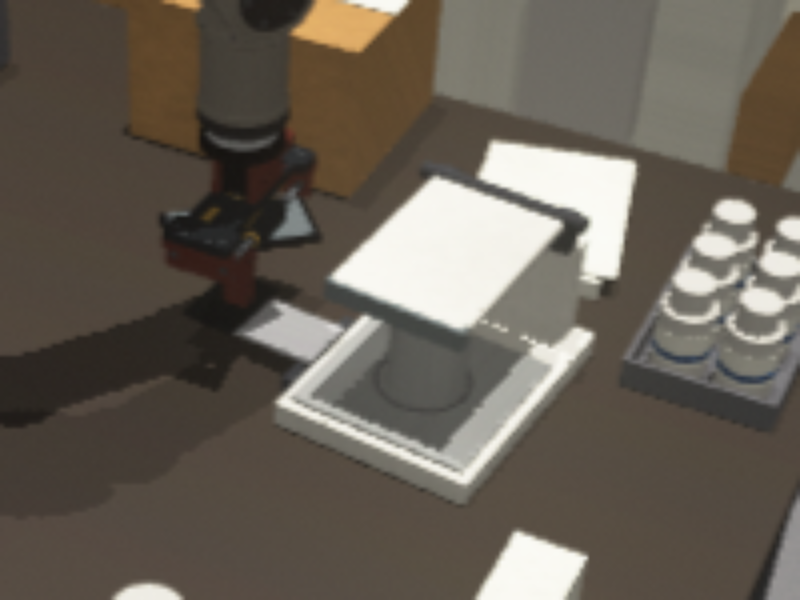

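Crop of the scene view: the hood is level over the nest (450,260) and the treadle is down at its stop, with 45 N and no further travel. Easing it back up.

>>> {"fn": "arm_command", "kwargs": {"commands": [[[0,0,-0.2,0,0,0,0],[0,0,-0.25,0,0,0,0],[0,0,-0.25,0,0,0,0],[0,0,-0.25,0,0,0,0],[0,0,-0.25,0,0,0,0],[0,0,-0.25,0,0,0,0],[0,0,-0.4,0,0,0,0],[0,0,-0.8,0,0,0,0],[0,0,-0.8,0,0,0,0],[0,0,-0.8,0,0,0,0],[0,0,-0.8,0,0,0,0],[0,0,-0.8,0,0,0,0],[0,0,0,0,0,0,0.5],[0,0,0,0,0,0,0.95],[0,0,0,0,0,0,0.95]]]}}

```text
time_s: 58.9
eef_pos: [0.4297, 0.2614, 0.2038]
eef_rot: [1.0, 0.0, -0.001, 0.001]
ft_force: [0.1, -0.5, 0.3]
width: 0.0208
finger_force: 0.0
```

```bash
python3 -c "
from cups import *
c=(.6285,.2385)
look(dict(b1=G['b1'],b2=G['b2']))
for P in both(): print('c1',circ(P,c,.035,.045,.099,.008),'top4',circ(P,c,.0155,.1175,.130,.005),band(P,c,.05,.05,.4)[:,2].max())
for q in('scene','side'):
  for t in('treadle_pad',): print(t,[(round(r['score'],2),np.round(r['centre'],4).tolist()) for r in ctrl.mark_of(q,t)][:2])
"
```

```text
scene b1 ([0.5412, -0.3924, 0.0252], 260) 0.1079
scene b2 ([0.5493, -0.3028, 0.0253], 241) 0.1076
side b1 ([0.5392, -0.39, 0.0259], 299) 0.1082
side b2 ([0.5475, -0.3, 0.0261], 285) 0.1098
c1 ([0.6289, 0.2381, 0.0334], 264) top4 ([0.6304, 0.2339, 0.0134], 17) 0.12527901139911948
c1 ([0.6268, 0.2402, 0.0335], 345) top4 ([0.6281, 0.2384, 0.0137], 44) 0.12658820189553674
treadle_pad [(0.57, [0.432, 0.2622, 0.0684])]
treadle_pad [(0.73, [0.4334, 0.2645, 0.0726])]
```

>>> {"fn": "arm_command", "kwargs": {"commands": [[[0,0.75,0,0,0,0,0.95],[0.825,0,0,0,0,0,0.95],[0.825,0,0,0,0,0,0.95],[0.825,0,0,0,0,0,0.95],[0.825,0,0,0,0,0,0.95],[0.825,0,0,0,0,0,0.95],[0.825,0,0,0,0,0,0.95],[0.825,0,0,0,0,0,0.95],[0.825,0,0,0,0,0,0.95],[0,0,0,0,0,0,0.95],[0,0,0.5,0,0,0,0.95],[0,0,0.5,0,0,0,0.95],[0,0,0,0,0,0,0.95],[0,0,0,0,0,0,0.95]]]}}

```text
time_s: 60.6
eef_pos: [0.6277, 0.2395, 0.1741]
eef_rot: [1.0, 0.0, -0.001, 0.0]
ft_force: [-0.3, 0.4, -0.1]
width: 0.0834
finger_force: 0.0
```

>>> {"fn": "arm_command", "kwargs": {"commands": [[[0,0,0.6,0,0,0,0.95],[0,0,0.6,0,0,0,0.95],[0,0,0.6,0,0,0,0.95],[0,0,0.6,0,0,0,0.95],[0,0,0.6,0,0,0,0.95],[0,0,0.4,0,0,0,0.95],[0,0,0.2,0,0,0,0.95],[0,0,0,0,0,0,0.95],[0,0,0,0,0,0,0.5],[0,0,0,0,0,0,0.5],[0,0,0,0,0,0,0.5],[0,0,0,0,0,0,0.5],[0,0,0,0,0,0,0.5],[0,0,0,0,0,0,0.5]]], "squeeze": 30}}

```text
time_s: 62.0
eef_pos: [0.6295, 0.2398, 0.0679]
eef_rot: [1.0, -0.0, 0.001, -0.0]
ft_force: [-1.0, -1.1, 5.2]
width: 0.069
finger_force: 29.9
```

>>> {"fn": "arm_command", "kwargs": {"commands": [[[0,0,-0.3,0,0,0,0.5],[0,0,-0.6,0,0,0,0.5],[0,0,-0.7,0,0,0,0.5],[0,0,-0.7,0,0,0,0.5],[0,0,-0.7,0,0,0,0.5],[0,0,-0.7,0,0,0,0.5],[0,0,-0.3,0,0,0,0.5],[0,0,0,0,0,0,0.5]]]}}

```text
time_s: 62.8
eef_pos: [0.6296, 0.24, 0.189]
eef_rot: [1.0, -0.0, 0.001, -0.001]
ft_force: [0.6, -0.1, -2.0]
width: 0.0687
finger_force: 29.9
```

>>> {"fn": "arm_command", "kwargs": {"commands": [[[-0.12,0.35,0,0,0,0,0.5],[-0.253,0.704,0,0,0,0,0.5],[-0.253,0.704,0,0,0,0,0.5],[-0.253,0.704,0,0,0,0,0.5],[-0.253,0.704,0,0,0,0,0.5],[-0.253,0.704,0,0,0,0,0.5],[-0.253,0.704,0,0,0,0,0.5],[-0.253,0.704,0,0,0,0,0.5],[-0.253,0.704,0,0,0,0,0.5],[-0.253,0.704,0,0,0,0,0.5],[-0.253,0.704,0,0,0,0,0.5],[-0.253,0.704,0,0,0,0,0.5],[-0.253,0.704,0,0,0,0,0.5],[-0.253,0.704,0,0,0,0,0.5],[-0.253,0.704,0,0,0,0,0.5],[-0.253,0.704,0,0,0,0,0.5],[-0.253,0.704,0,0,0,0,0.5],[-0.253,0.704,0,0,0,0,0.5],[-0.253,0.704,0,0,0,0,0.5],[-0.253,0.704,0,0,0,0,0.5]]]}}

```text
time_s: 64.8
eef_pos: [0.479, -0.1734, 0.1857]
eef_rot: [1.0, -0.0, -0.001, -0.0]
ft_force: [1.2, -0.1, -2.2]
width: 0.0692
finger_force: 29.9
```

>>> {"fn": "arm_command", "kwargs": {"commands": [[[-0.253,0.704,0,0,0,0,0.5],[-0.253,0.704,0,0,0,0,0.5],[-0.253,0.704,0,0,0,0,0.5],[-0.253,0.704,0,0,0,0,0.5],[-0.253,0.704,0,0,0,0,0.5],[-0.253,0.704,0,0,0,0,0.5],[-0.253,0.704,0,0,0,0,0.5],[-0.12,0.35,0,0,0,0,0.5],[0,0,0,0,0,0,0.5],[0,0,0,0,0,0,0.5]]]}}

```text
time_s: 65.8
eef_pos: [0.4241, -0.3295, 0.1864]
eef_rot: [1.0, 0.0, -0.0, -0.001]
ft_force: [0.7, 0.7, -2.4]
width: 0.0689
finger_force: 29.9
```

Descend 0.141 m (to about 0.045 m).

>>> {"fn": "arm_command", "kwargs": {"commands": [[[0,0,0.5,0,0,0,0.5],[0,0,0.7,0,0,0,0.5],[0,0,0.7,0,0,0,0.5],[0,0,0.7,0,0,0,0.5],[0,0,0.7,0,0,0,0.5],[0,0,0.6,0,0,0,0.5],[0,0,0.4,0,0,0,0.5],[0,0,0.3,0,0,0,0.5],[0,0,0.1,0,0,0,0.5],[0,0,0,0,0,0,0.5],[0,0,0,0,0,0,0.5]]]}}

```text
time_s: 66.9
eef_pos: [0.4248, -0.3308, 0.0466]
eef_rot: [1.0, -0.0, 0.001, 0.0]
ft_force: [0.6, 0.7, -1.8]
width: 0.0689
finger_force: 29.9
```

>>> {"fn": "arm_command", "kwargs": {"commands": [[[0,0,0.08,0,0,0,0.5],[0,0,0.05,0,0,0,0.5],[0,0,0,0,0,0,0.5],[0,0,0,0,0,0,0.5]]]}}

```text
time_s: 67.3
eef_pos: [0.4246, -0.3309, 0.0428]
eef_rot: [1.0, -0.0, 0.0, 0.0]
ft_force: [-2.7, 0.0, 5.8]
width: 0.069
finger_force: 29.9
```

>>> {"fn": "arm_command", "kwargs": {"commands": [[[0,0,0,0,0,0,0.95],[0,0,0,0,0,0,0.95],[0,0,0,0,0,0,0.95],[0,0,0,0,0,0,0.95],[0,0,-0.4,0,0,0,0.95],[0,0,-0.8,0,0,0,0.95],[0,0,-0.8,0,0,0,0.95],[0,0,-0.8,0,0,0,0.95],[0,0,-0.8,0,0,0,0.95],[0,0,-0.8,0,0,0,0.95],[0,0,-0.8,0,0,0,0.95],[0.5,-0.8,0,0,0,0,0.95],[0.5,-0.8,0,0,0,0,0.95],[0.5,-0.8,0,0,0,0,0.95],[0.5,-0.8,0,0,0,0,0.95],[0.5,-0.8,0,0,0,0,0.95],[0.5,-0.8,0,0,0,0,0.95],[0,0,0,0,0,0,0.95],[0,0,0,0,0,0,0.95],[0,0,0,0,0,0,0.95]]]}}

```text
time_s: 69.3
eef_pos: [0.5137, -0.1877, 0.1984]
eef_rot: [1.0, -0.001, -0.0, 0.0]
ft_force: [-1.6, -1.0, -0.1]
width: 0.0833
finger_force: 0.0
```

```bash
python3 -c "
from cups import *
c=(.4245,-.331)
look(dict(b1=G['b1'],b2=G['b2'],c1=(c,.035,.005)))
for P in both(): print('top4',circ(P,c,.0155,.0925,.105,.005),band(P,c,.05,.05,.16)[:,2].max())
for q in('scene','side'):
  for t in('treadle_pad','tape','jar','phone'): print(t,[(round(r['score'],2),np.round(r['centre'],3).tolist()) for r in ctrl.mark_of(q,t)][:2])
im,d=snap('side','s7.png'); cv2.imwrite('pics/s7c.png',cv2.resize(im[234:384,170:370,::-1],(800,600)))
"
```

```text
scene b1 ([0.5405, -0.3919, 0.0258], 251) 0.1078
scene b2 ([0.5494, -0.3026, 0.0253], 240) 0.1071
scene c1 ([0.4253, -0.332, 0.0325], 371) 0.0971
side b1 ([0.5392, -0.3899, 0.0261], 292) 0.109
side b2 ([0.5474, -0.3004, 0.0259], 291) 0.1092
side c1 ([0.4216, -0.3349, 0.0292], 529) 0.0985
top4 ([0.4252, -0.332, 0.0134], 24) 0.09873644102690278
top4 ([0.4228, -0.3306, 0.0141], 68) 0.09905525540500909
treadle_pad [(0.86, [0.432, 0.259, 0.067]), (0.64, [0.536, -0.394, 0.008])]
tape [(0.94, [0.693, -0.138, -0.0])]
jar [(0.58, [0.564, -0.141, -0.001])]
phone [(0.84, [0.356, 0.406, 0.001])]
treadle_pad [(0.83, [0.431, 0.262, 0.074])]
tape [(0.89, [0.7, -0.137, 0.004]), (0.39, [0.422, -0.33, 0.013])]
jar [(0.82, [0.568, -0.141, -0.0])]
phone [(0.96, [0.357, 0.405, -0.0]), (0.37, [0.621, 0.241, -0.001])]
```

View pics/s7c.png

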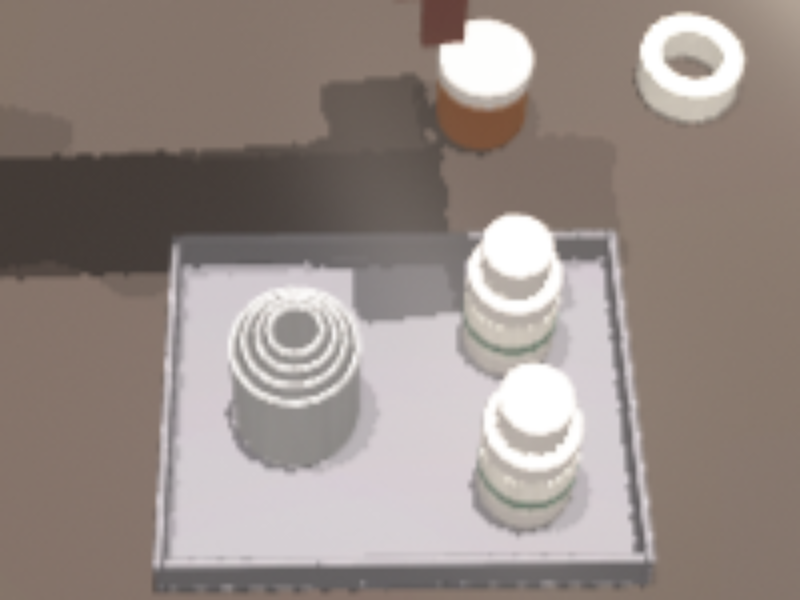

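Crop of the side view: the nested set stands upright in the tray at (295,380), next to the bottles at (512,300) and (530,450). The bystanders have not moved, and the treadle is back up. Handing in.

```bash
python3 -c "
from bench import ctrl
print(ctrl.sign_off())"
```

```text
the job is handed in; nothing more can be done
None
```

I handed the job in at about 70 s of the 210 s allowed: both bottles and the four-cup nest stand upright in the out tray, the treadle was held at its stop for about a second and is back up, and the tape, jar and phone have not moved; the hand-in call gave no verdict.

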